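Make up two press-job kits

TASK

Make up two kits from the stock on the bench, everything standing upright on a tray floor: in the blue tray, the red bottle in the middle bay (black lining) and the brass die and the black die in the two end bays, one each, either way round; in the yellow tray, the green bottle in the middle bay and the white die in either end bay. Leave the blue bottle and the green die standing where they are, and never tip a bottle over.

Things in the scene. Friction and masses are not known exactly. Their poses are not given: they have to be found in the camera images.
- blue_tray: blue kit tray, fixed, 190 mm long (its x) by 78 mm wide (its y). Floor 3 mm thick; rim and two dividers 4 mm thick, rising to 9 mm above the bench. Three bays in a row along x, each 58 (x) by 70 mm (y) inside, centred at x = -62, 0, +62 mm, y = 0; the middle one has a black lining. Both ends are alike. Origin: centre of its underside, on the bench; z up.
- yellow_tray: yellow kit tray, fixed, 190 mm long (its x) by 78 mm wide (its y). Floor 3 mm thick; rim and two dividers 4 mm thick, rising to 9 mm above the bench. Three bays in a row along x, each 58 (x) by 70 mm (y) inside, centred at x = -62, 0, +62 mm, y = 0; the middle one has a black lining. Both ends are alike. Origin: centre of its underside, on the bench; z up.
- red_bottle: The red dropper bottle: round red plastic body 28 mm in diameter, straight-sided up to 38 mm, then a red shoulder to 45 mm and a white tapered nozzle (12 mm wide at its foot, 6 mm at the tip); 64 mm high in all. Closed, loose, stands upright on the bench. Origin: centre of its underside; z up along its axis. About 40 g. Goes to the blue tray's middle bay.
- brass_die: The brass press die: an upright round brass disc 36 mm in diameter, 32 mm high (top edge bevelled from 29 mm up), with a small 10 mm spot in the middle of its top. Loose, stands on the bench. Origin: centre of its underside; z up along its axis. About 200 g. Goes to an end bay of the blue tray.
- black_die: The black press die: an upright round plastic disc 36 mm in diameter, 32 mm high (top edge bevelled from 29 mm up), with a small 10 mm spot in the middle of its top. Loose, stands on the bench. Origin: centre of its underside; z up along its axis. About 50 g. Goes to the other end bay of the blue tray.
- green_bottle: The green dropper bottle: round green plastic body 28 mm in diameter, straight-sided up to 38 mm, then a green shoulder to 45 mm and a white tapered nozzle (12 mm wide at its foot, 6 mm at the tip); 64 mm high in all. Closed, loose, stands upright on the bench. Origin: centre of its underside; z up along its axis. About 40 g. Goes to the yellow tray's middle bay.
- white_die: The white press die: an upright round plastic disc 36 mm in diameter, 32 mm high (top edge bevelled from 29 mm up), with a small 10 mm spot in the middle of its top. Loose, stands on the bench. Origin: centre of its underside; z up along its axis. About 50 g. Goes to an end bay of the yellow tray.
- blue_bottle: The blue dropper bottle: round blue plastic body 28 mm in diameter, straight-sided up to 38 mm, then a blue shoulder to 45 mm and a white tapered nozzle (12 mm wide at its foot, 6 mm at the tip); 64 mm high in all. Closed, loose, stands upright on the bench. Origin: centre of its underside; z up along its axis. About 40 g. Not wanted: leave it standing.
- green_die: The green press die: an upright round plastic disc 36 mm in diameter, 32 mm high, with a small 10 mm spot in the middle of its top. Loose, stands on the bench. Origin: centre of its underside; z up along its axis. About 50 g. Not wanted: leave it standing. Stock stands about 100 mm apart, with a white dish (52 wide, 14 mm high) and a grey block (58 x 20 x 12 mm) among it.
Mind the look-alikes: they are no part of the job. Of the things like the blue_tray, leave any that is purple; of the rest the larger one is meant.

How it is judged:
By the outcome, as a careful person would: the job done as asked, in the order asked, and still so for the second after the job is handed in, with the robot touching nothing.
It also fails if it takes over 128 s, if anything falls off the work surface, if the arm or the gripper's body presses on something with over 40 N, if the wrist force passes 120 N, or if a joint passes its speed limit or range.

ROBOT

A 6-joint arm with a two-finger parallel gripper is mounted at the origin on the work surface. World frame = base frame: x ahead of the robot, y to its left, z up, the work surface at z = 0. Lengths are in m, angles in rad, forces in N, time in s.
With the tool pointing down it reaches from about 0.425 to 1.125 m from the base axis. Payload 14.9 kg.
Tool frame: the origin (TCP) lies midway between the tips of the shut fingers; the grasp point (between the pads) lies 19 mm behind it (arm.pinch_z is the distance from the TCP to the grasp point, in m); z points along the fingers, y is the line along which they close (so a half turn about z gives the same grasp; the last joint's range is limited). The gripper opens to 91 mm and grips with 3 to 60 N. Pads are 32 mm wide; open, the fingers measure 118 mm over their backs; the gripper's body (76 mm by 178 mm) begins 60 mm behind the grasp point.
Start: joints at [-1.194, 0.379, 1.734, -0, 1.028, -0.033], TCP at [0.279, -0.642, 0.214] pointing down, gripper open.
Joint ranges: [-2.77, 2.77], [-0.74, 2.19], [0, 2.66], [-1.06, 4.2], [0.31, 2.87], [-3.08, 3.08]. Speed limits (rad/s): [1.89, 1.89, 2.39, 3.14, 3.14, 3.14].

INTERFACE

Orientations are given as a rotation vector (axis times angle).
In Python, from station import get_obs, imaging, arm gives the robot as it stands. The module is installed in compiled form; this text tells all that it offers.
- The arm moves only by the tool carry_out, never from a script. Its argument "commands" is a list of rows, each an object of numbers: "dx", "dy", "dz": the shift along the tool's x, y, z in units of 30 mm (1.0 is 30 mm); "spin": the turn about the tool's z in units of 5 degrees (1.0 is 5 degrees). A call has 1 to 12 rows; each row is the pose to reach, as a shift and turn from the pose commanded when the call began, along the tool's axes at that moment; what a row does not reach only later rows make up. A row lasts 1/12 s, in which the tool goes at most 41.7 mm and 7.16 degrees, less where a joint would pass 70% of its speed; a pose out of reach is approached as far as the arm can. A call with a gripper value outside its range is refused whole. "hand" is the closure in counts, from 0 (fully open) to 255 (shut), set as the call begins (left out, the last holds). The fingers move at their own pace and stop on an object; "squeeze" is the grip in N (left out, the last holds). Time passes only in rows, so rows that repeat a pose let the fingers close. It gives the time, the measured TCP pose, the force and the opening at its end, in the units of the state.
- get_obs(): the state, without advancing time (a new reading comes with each control period).
- imaging.get_image(name): name is "side" or "top" or "wrist"; returns the picture (420x560x3 uint8, blue, green, red); there is no depth.
- imaging.camera_info(name): a dict with "vfov" (degrees; the focal length in pixels is half the picture's height over the tangent of half this angle, whatever the lens; pixels are square), "cx", "cy" (the principal point, pixels), "T" (4x4, takes a point from camera to world coordinates). Camera axes: x right, y down, z forward; pixel columns grow to the right and rows downward; lengths in m; the calibration is good to about 2 mm. A picture is of the moment at which its call begins: read the wrist's pose just before it. camera_info takes no time and is no camera call; for the wrist camera it gives the pose at the moment of the call.
- arm.job_done(): hands the job in, once; it reports no verdict.
The state is a dict: "clock": time; "qpos": joint angles; "qvel": joint speeds; "effort": joint torques, N m; "ee_pos": TCP position; "tcp_rot": TCP orientation; "contact_force": force on the tool from outside, world axes, zero at the start; "ft_torque": the same for the moment, N m; "opening": finger opening in m.
Only numpy, scipy, OpenCV 4.12 (cv2) and the standard library are available. Lean on these libraries where they do the work, as an engineer would, in place of code of your own. Each camera call takes 0.05 s, during which the arm holds its last target. There are 200 camera calls.

## Working session

There is one attempt and no reset: what is moved stays moved. The work goes in short steps, Python scripts to look and compute and a tool call to move; the robot and the scene stay as the last step left them, time stands still between calls to the robot, and variables do not carry over. Pictures are saved under pics/ and viewed, on a budget of 14 in all, crops included, one or two more only if the job needs it, and the job is handed in when it is done.

Besides the shell and the picture viewer there is one more tool, called after "Request:" as name(argument=value, ...) on one line, values as JSON. carry_out: Moves the arm, as the interface text tells. Its arguments: {"type":"object","properties":{"commands":{"type":"array","items":{"type":"object","properties":{"dx":{"type":"number"},"dy":{"type":"number"},"dz":{"type":"number"},"spin":{"type":"number"}}}},"hand":{"type":"number"},"squeeze":{"type":"number"}},"required":["commands"]}

```bash
mkdir -p pics
python3 - <<'E'
from station import get_obs, imaging, arm
import cv2,numpy as np
for n in ["top","side"]:
    im=imaging.get_image(n); cv2.imwrite(f"pics/{n}0.png",cv2.resize(im,(784,588)) if 0 else im)
    c=imaging.camera_info(n); print(n,c)
print(imaging.camera_info("wrist")); print(get_obs(), arm.pinch_z)
E
```

```text
top {'vfov': 55.12542706453552, 'cx': 276.2966333547945, 'cy': 210.2034774897593, 'T': array([[-0.02509559, -0.99134775,  0.12884044,  0.30721065],
       [-0.99959589,  0.02660539,  0.01001042, -0.04226875],
       [-0.01335165, -0.12853715, -0.99161481,  0.90351758],
       [ 0.        ,  0.        ,  0.        ,  1.        ]])}
side {'vfov': 44.534653932094706, 'cx': 278.4266083613568, 'cy': 212.69380999584078, 'T': array([[-0.99981747, -0.00660874,  0.01792632,  0.40393126],
       [-0.01713893,  0.7248731 , -0.68866919,  0.81604708],
       [-0.00844307, -0.68885072, -0.72485405,  0.91315046],
       [ 0.        ,  0.        ,  0.        ,  1.        ]])}
{'vfov': 71.63544927210891, 'cx': 276.8535046581807, 'cy': 208.68889472883723, 'T': array([[ 0.39829515, -0.88468147, -0.24228014,  0.34710686],
       [-0.91725537, -0.38469212, -0.1032209 , -0.61193224],
       [-0.00188564,  0.26334514, -0.96469984,  0.38381213],
       [ 0.        ,  0.        ,  0.        ,  1.        ]])}
{'clock': 0.1, 'qpos': array([-1.19433506e+00,  3.79339993e-01,  1.73470118e+00, -2.41622839e-05,
        1.02854998e+00, -3.32532692e-02]), 'qvel': array([ 0.00065072, -0.00157334, -0.00283077, -0.00067101,  0.00052629,
       -0.00076458]), 'effort': array([-8.68649695e-04, -7.65042329e+01, -4.35289764e+01,  6.52068690e-02,
        3.98612616e-02,  2.70909268e-06]), 'ee_pos': array([ 0.27873221, -0.64172498,  0.21337564]), 'tcp_rot': array([-3.07493825e+00, -6.38905831e-01,  2.99759339e-04]), 'contact_force': array([-0.38423352, -0.44554385,  0.10940225]), 'ft_torque': array([-0.06545931, -0.00041136,  0.03251413]), 'opening': 0.09142630715644225} 0.0188
```

View pics/top0.png

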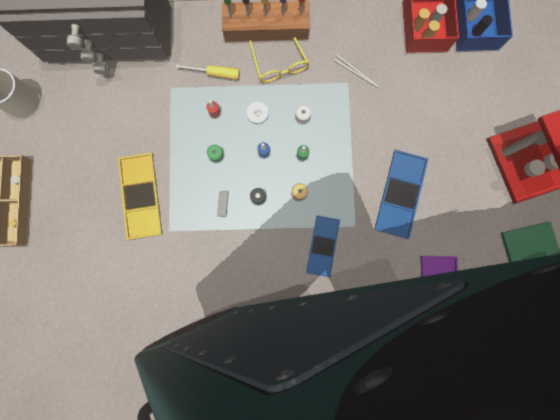

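View pics/side0.png

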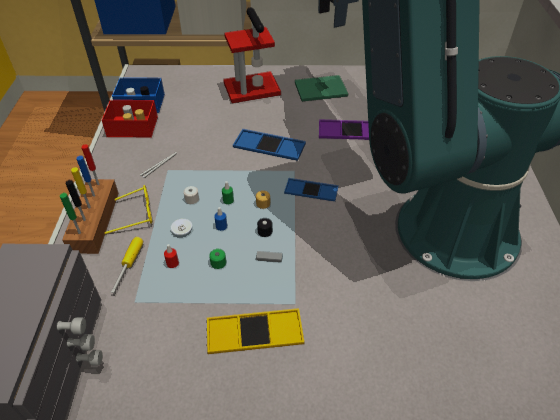

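The top view shows these, at (col,row):
- **Bottles:** red (213,108), blue (263,150), green (302,152).
- **Dies:** white (303,114), green (215,153), black (258,196), brass (300,191).
- **Other stock:** white dish (257,113), which could pass for the white die, and the grey block (223,203).
- **Trays:** large blue (402,194), small blue (323,246), purple (438,266), yellow (140,195).

Bottles and dies in the boxes and on the rack outside the mat are also look-alikes, including the red box at (430,20) and the blue box at (483,20). I choose the stock on the mat and the larger blue tray.

```bash
cat > h.py <<'E'
import numpy as np, cv2
from station import get_obs, imaging, arm
from scipy.spatial.transform import Rotation as R
def ray(c,px):
    f=210/np.tan(np.radians(c["vfov"]/2)); T=c["T"]
    d=np.array([(px[0]-c["cx"])/f,(px[1]-c["cy"])/f,1]); return T[:3,3],T[:3,:3]@d
def plane(c,px,z):
    o,d=ray(c,px); return o+d*(z-o[2])/d[2]
def proj(c,p):
    f=210/np.tan(np.radians(c["vfov"]/2)); T=c["T"]
    q=T[:3,:3].T@(np.asarray(p)-T[:3,3]); return np.array([c["cx"]+f*q[0]/q[2],c["cy"]+f*q[1]/q[2]])
def tool(p, z=None):
    "shift in tool units from present pose to world p, from measured TCP"
    o=get_obs(); r=R.from_rotvec(o["tcp_rot"]); return r.inv().apply(np.asarray(p)-o["ee_pos"])/.03
E
python3 - <<'E'
from h import *
im=cv2.imread("pics/top0.png"); c=imaging.camera_info("top")
hsv=cv2.cvtColor(im,cv2.COLOR_BGR2HSV)
for n,p in dict(red=(213,108),dish=(257,113),white=(303,114),gdie=(215,153),bluebot=(263,150),gbot=(302,152),blk=(258,196),brass=(300,191)).items():
    print(n,plane(c,p,.025).round(3))
def rect(m,seed,n):
    m=cv2.morphologyEx(m,cv2.MORPH_CLOSE,np.ones((5,5),np.uint8))
    cs,_=cv2.findContours(m,cv2.RETR_EXTERNAL,cv2.CHAIN_APPROX_NONE)
    k=max((q for q in cs if cv2.pointPolygonTest(cv2.convexHull(q),seed,False)>=0),key=cv2.contourArea)
    w=np.array([plane(c,p[0],.009)[:2] for p in k],np.float32)*1000
    r=cv2.minAreaRect(w); print(n,r, cv2.boxPoints(r).round(0).tolist())
S=hsv[...,1];H=hsv[...,0]
rect(((H>95)&(H<120)&(S>130)).astype(np.uint8),(402,194),"bluetray")
rect(((H>95)&(H<120)&(S>130)).astype(np.uint8),(323,246),"small")
rect(((H>18)&(H<35)&(S>130)).astype(np.uint8),(140,195),"yellow")
cv2.imwrite("pics/crop1.png",cv2.resize(im[70:285,110:440],(792,516),interpolation=cv2.INTER_CUBIC))
E
```

```text
red [0.66  0.105 0.025]
dish [0.645 0.005 0.025]
white [ 0.64  -0.1    0.025]
gdie [0.555 0.101 0.025]
bluebot [ 0.559 -0.007  0.025]
gbot [ 0.551 -0.094  0.025]
blk [0.454 0.006 0.025]
brass [ 0.463 -0.087  0.025]Traceback (most recent call last):
  File "<stdin>", line 13, in <module>
  File "<stdin>", line 9, in rect
ValueError: max() iterable argument is empty
```

```bash
cat > t.py <<'E'
from h import *
im=cv2.imread("pics/top0.png"); c=imaging.camera_info("top")
hsv=cv2.cvtColor(im,cv2.COLOR_BGR2HSV)
for p in [(407,167),(395,222),(326,228),(138,170)]: print(p,hsv[p[1],p[0]])
cv2.imwrite("pics/crop1.png",cv2.resize(im[70:285,110:440],(792,516),interpolation=cv2.INTER_CUBIC))
def rect(lo,hi,box,n):
    m=cv2.inRange(hsv,lo,hi); x0,y0,x1,y1=box
    k=np.zeros_like(m);k[y0:y1,x0:x1]=m[y0:y1,x0:x1]
    k=cv2.morphologyEx(k,cv2.MORPH_OPEN,np.ones((3,3),np.uint8))
    ys,xs=np.nonzero(k); print(n,len(xs))
    if len(xs)<50: return
    w=np.array([plane(c,p,.009)[:2]*1000 for p in zip(xs,ys)],np.float32)
    print(cv2.minAreaRect(w))
rect((90,100,30),(125,255,255),(365,140,440,250),"blue")
rect((90,100,15),(125,255,255),(300,205,350,290),"small")
rect((15,120,60),(38,255,255),(110,140,168,250),"yellow")
E
python3 t.py
```

```text
(407, 167) [106 123 168]
(395, 222) [106 136 169]
(326, 228) [106 121 124]
(138, 170) [ 24 140 220]
blue 1954
((454.325439453125, -314.7562561035156), (76.01681518554688, 187.52877807617188), 72.95832824707031)
small 900
((341.58428955078125, -133.94256591796875), (50.472991943359375, 127.01142883300781), 77.83356475830078)
yellow 2067
((465.8849182128906, 276.05145263671875), (188.52635192871094, 77.83350372314453), 7.41933012008667)
```

View pics/crop1.png

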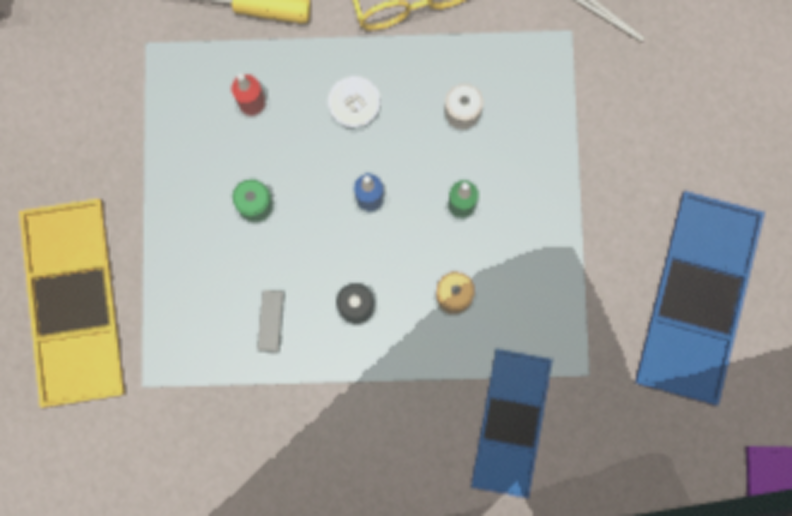

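The crop confirms it: the white die (463,103) is a narrow cylinder with a dark spot, while the white thing at (354,102) is the wide, shallow dish. The rest match their descriptions too. The large blue tray measures 76x188 mm and the small look-alike 50x127 mm.

Next I move over the mat for a closer wrist view, lining the fingers up with the blue tray.

Request:
carry_out(commands=[{"dx": 14, "dy": -13.6, "dz": -1.2, "spin": 8.1}, {"dx": 14, "dy": -13.6, "dz": -1.2, "spin": 8.1}, {"dx": 14, "dy": -13.6, "dz": -1.2, "spin": 8.1}, {"dx": 14, "dy": -13.6, "dz": -1.2, "spin": 8.1}, {"dx": 14, "dy": -13.6, "dz": -1.2, "spin": 8.1}, {"dx": 14, "dy": -13.6, "dz": -1.2, "spin": 8.1}, {"dx": 14, "dy": -13.6, "dz": -1.2, "spin": 8.1}, {"dx": 14, "dy": -13.6, "dz": -1.2, "spin": 8.1}, {"dx": 14, "dy": -13.6, "dz": -1.2, "spin": 8.1}, {"dx": 14, "dy": -13.6, "dz": -1.2, "spin": 8.1}, {"dx": 14, "dy": -13.6, "dz": -1.2, "spin": 8.1}, {"dx": 14, "dy": -13.6, "dz": -1.2, "spin": 8.1}], hand=0, squeeze=20)

```text
clock: 1.1
ee_pos: [0.4687, -0.1787, 0.2447]
tcp_rot: [-3.107, 0.465, -0.0]
contact_force: [0.7, -0.4, 0.9]
opening: 0.0914
```

Run:
```python
from h import *
o=get_obs(); print(o["clock"],o["ee_pos"],o["tcp_rot"],abs(o["qvel"]).max())
import pickle
c=imaging.camera_info("wrist"); im=imaging.get_image("wrist"); cv2.imwrite("pics/w1.png",im); pickle.dump(c,open("w1.pkl","wb")); print(c["T"][:3,3])
```

```text
1.1 [ 0.46871866 -0.17870947  0.24472352] [-3.10696247e+00  4.65161198e-01 -8.72848715e-05] 0.9935836774442083
[ 0.53987965 -0.1999636   0.4151839 ]
```

View pics/w1.png

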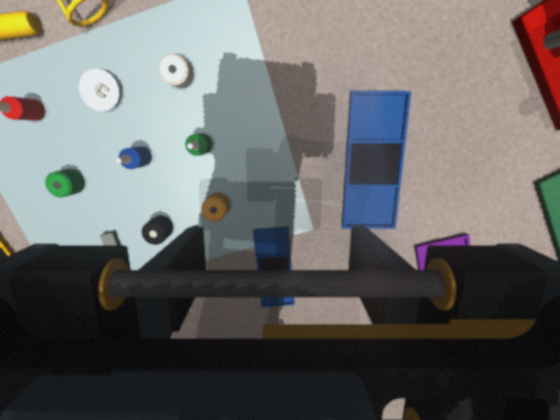

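The wrist view shows the blue tray with corners (350,91), (410,92), (397,228), (342,227). Die top spots: white (173,68), brass (216,207), black (154,233). Nozzle tips: green bottle (192,146), red bottle (5,108). I cast these at their own heights and compare with the top view.

Run:
```python
from h import *
import pickle
c=pickle.load(open("w1.pkl","rb")); t=imaging.camera_info("top")
def crop2t(x,y): return (110+x/2.4,70+y/2.4)
W=dict(white=((173,68),(464,100),.032),brass=((216,207),(455,291),.032),black=((154,233),(354,301),.032),gbot=((192,146),(463,186),.064),red=((5,108),(241,77),.064),gdie=((56,184),(250,196),.032),bbot=((119,160),(366,180),.064))
for n,(a,b,z) in W.items(): print(n,plane(c,a,z).round(4)[:2],plane(t,crop2t(*b),z).round(4)[:2])
k=np.array([plane(c,p,.009)[:2]*1000 for p in [(350,91),(410,92),(397,228),(342,227)]],np.float32); print(k.round(0),cv2.minAreaRect(k))
o=get_obs();print(o["clock"])
print("brass above",tool([.463,-.087,.12]))
```

```text
white [ 0.6446 -0.101 ] [ 0.6427 -0.1   ]
brass [ 0.4663 -0.0906] [ 0.461  -0.0857]
black [0.4564 0.0052] [0.4543 0.007 ]
gbot [ 0.5509 -0.0984] [ 0.5504 -0.0943]
red [0.6533 0.0904] [0.6583 0.1042]
gdie [0.5587 0.1026] [0.5558 0.1018]
bbot [ 0.5612 -0.0089] [ 0.5584 -0.0077]
[[ 558. -305.]
 [ 534. -380.]
 [ 354. -328.]
 [ 379. -251.]] ((455.71923828125, -316.53302001953125), (81.13954162597656, 188.7427978515625), 73.14817810058594)
1.15
brass above [-1.09253961 -2.69013854  4.1756296 ]
```

Request:
carry_out(commands=[{"dx": -1.1, "dy": -2.7, "dz": 4.2}, {"dx": -1.1, "dy": -2.7, "dz": 4.2}, {"dx": -1.1, "dy": -2.7, "dz": 4.2}, {"dx": -1.1, "dy": -2.7, "dz": 4.2}, {"dx": -1.1, "dy": -2.7, "dz": 4.2}, {"dx": -1.1, "dy": -2.7, "dz": 4.2}, {"dx": -1.1, "dy": -2.7, "dz": 4.2}, {"dx": -1.1, "dy": -2.7, "dz": 4.2}])

```text
validation failed for argument at $.co...
```

```bash
cat > g.py <<'E'
import sys
from h import *
o=get_obs(); v=R.from_rotvec(o["tcp_rot"]).as_matrix()
print("t",o["clock"],"pos",o["ee_pos"].round(4),"theta",np.degrees(np.arctan2(v[1,0],v[0,0])).round(2),"qv",abs(o["qvel"]).max().round(3),"open",round(o["opening"],4))
a=[float(x) for x in sys.argv[1:]]
for i in range(0,len(a),3): print(a[i:i+3],tool(a[i:i+3]).round(2))
E
python3 g.py .4637 -.088 .012
```

```text
t 1.15 pos [ 0.4708 -0.1739  0.2452] theta -16.89 qv 0.173 open 0.0914
[0.4637, -0.088, 0.012] [-1.06 -2.66  7.78]
```

Request:
carry_out(commands=[{"dx": -1.1, "dy": -2.7, "dz": 4.2}, {"dx": -1.1, "dy": -2.7, "dz": 4.2}, {"dx": -1.1, "dy": -2.7, "dz": 4.2}, {"dx": -1.1, "dy": -2.7, "dz": 4.2}, {"dx": -1.1, "dy": -2.7, "dz": 4.2}, {"dx": -1.1, "dy": -2.7, "dz": 4.2}, {"dx": -1.1, "dy": -2.7, "dz": 4.2}, {"dx": -1.1, "dy": -2.7, "dz": 4.2}], hand=0)

```text
validation failed for argument at $.co...
```

```bash
python3 g.py .4637 -.088 .010
```

```text
t 1.15 pos [ 0.4708 -0.1739  0.2452] theta -16.89 qv 0.173 open 0.0914
[0.4637, -0.088, 0.01] [-1.06 -2.66  7.84]
```

Those two calls were refused whole, probably because the rows lacked one of the four values. I'll give every row all four.

Request:
carry_out(commands=[{"dx": -1.1, "dy": -2.7, "dz": 4.2, "spin": 0}, {"dx": -1.1, "dy": -2.7, "dz": 4.2, "spin": 0}, {"dx": -1.1, "dy": -2.7, "dz": 4.2, "spin": 0}, {"dx": -1.1, "dy": -2.7, "dz": 4.2, "spin": 0}, {"dx": -1.1, "dy": -2.7, "dz": 4.2, "spin": 0}, {"dx": -1.1, "dy": -2.7, "dz": 4.2, "spin": 0}, {"dx": -1.1, "dy": -2.7, "dz": 4.2, "spin": 0}, {"dx": -1.1, "dy": -2.7, "dz": 4.2, "spin": 0}])

```text
clock: 1.82
ee_pos: [0.4619, -0.0945, 0.1199]
tcp_rot: [3.107, -0.466, 0.004]
contact_force: [0.6, 0.3, 0.5]
opening: 0.0911
```

```bash
python3 g.py .4637 -.088 .010
```

```text
t 1.8167 pos [ 0.4619 -0.0945  0.1199] theta -17.06 qv 0.004 open 0.0911
[0.4637, -0.088, 0.01] [-0.01 -0.23  3.66]
```

Request:
carry_out(commands=[{"dx": 0, "dy": -0.2, "dz": 1.3, "spin": 0}, {"dx": 0, "dy": -0.2, "dz": 2.5, "spin": 0}, {"dx": 0, "dy": -0.2, "dz": 3.3, "spin": 0}, {"dx": 0, "dy": -0.2, "dz": 3.65, "spin": 0}, {"dx": 0, "dy": -0.2, "dz": 3.65, "spin": 0}, {"dx": 0, "dy": -0.2, "dz": 3.65, "spin": 0}])

```text
clock: 2.32
ee_pos: [0.4632, -0.0885, 0.01]
tcp_rot: [3.107, -0.466, 0.001]
contact_force: [0.7, 1.2, 0.1]
opening: 0.0913
```

Request:
carry_out(commands=[{"dx": 0, "dy": 0, "dz": 0, "spin": 0}, {"dx": 0, "dy": 0, "dz": 0, "spin": 0}, {"dx": 0, "dy": 0, "dz": 0, "spin": 0}, {"dx": 0, "dy": 0, "dz": 0, "spin": 0}, {"dx": 0, "dy": 0, "dz": 0, "spin": 0}, {"dx": 0, "dy": 0, "dz": 0, "spin": 0}, {"dx": 0, "dy": 0, "dz": 0, "spin": 0}, {"dx": 0, "dy": 0, "dz": 0, "spin": 0}, {"dx": 0, "dy": 0, "dz": 0, "spin": 0}, {"dx": 0, "dy": 0, "dz": 0, "spin": 0}, {"dx": 0, "dy": 0, "dz": 0, "spin": 0}, {"dx": 0, "dy": 0, "dz": 0, "spin": 0}], hand=255, squeeze=25)

```text
clock: 3.32
ee_pos: [0.4624, -0.0879, 0.0091]
tcp_rot: [-3.107, 0.465, 0.0]
contact_force: [0.5, 0.9, 0.9]
opening: 0.0351
```

```bash
python3 g.py .3957 -.2974 .10 .514 -.3336 .1
```

```text
t 3.3167 pos [ 0.4624 -0.0879  0.0091] theta -17.02 qv 0.002 open 0.0351
[0.3957, -0.2974, 0.1] [-0.08  7.33 -3.03]
[0.514, -0.3336, 0.1] [ 4.04  7.33 -3.03]
```

Request:
carry_out(commands=[{"dx": 0, "dy": 0, "dz": -1.2, "spin": 0}, {"dx": 0, "dy": 0.5, "dz": -2.4, "spin": 0}, {"dx": -0.1, "dy": 1.7, "dz": -3, "spin": 0}, {"dx": -0.1, "dy": 2.9, "dz": -3, "spin": 0}, {"dx": -0.1, "dy": 4.1, "dz": -3, "spin": 0}, {"dx": -0.1, "dy": 5.3, "dz": -3, "spin": 0}, {"dx": -0.1, "dy": 6.4, "dz": -3, "spin": 0}, {"dx": -0.1, "dy": 7.3, "dz": -3, "spin": 0}, {"dx": -0.1, "dy": 7.3, "dz": -3, "spin": 0}, {"dx": -0.1, "dy": 7.3, "dz": -3, "spin": 0}])

```text
clock: 4.15
ee_pos: [0.3948, -0.2972, 0.0988]
tcp_rot: [-3.106, 0.469, 0.001]
contact_force: [-0.9, -0.4, -2.4]
opening: 0.035
```

```bash
python3 g.py .3957 -.2974 .0135
python3 - <<'E'
from h import *
cv2.imwrite("pics/w2.png",imaging.get_image("wrist"))
E
```

```text
t 4.15 pos [ 0.3948 -0.2972  0.0988] theta -17.16 qv 0.039 open 0.035
[0.3957, -0.2974, 0.0135] [ 0.03 -0.    2.84]
```

View pics/w2.png

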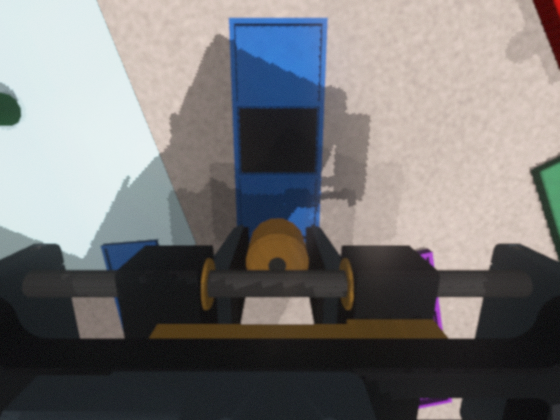

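The brass die is held straight, centred over the near bay and in line with the tray (die at 277,245; tray axis from about (279,18) to (279,230)). Next I set it down and release.

Request:
carry_out(commands=[{"dx": 0, "dy": 0, "dz": 1.0, "spin": 0}, {"dx": 0, "dy": 0, "dz": 1.9, "spin": 0}, {"dx": 0, "dy": 0, "dz": 2.5, "spin": 0}, {"dx": 0, "dy": 0, "dz": 2.8, "spin": 0}, {"dx": 0, "dy": 0, "dz": 2.85, "spin": 0}, {"dx": 0, "dy": 0, "dz": 2.85, "spin": 0}, {"dx": 0, "dy": 0, "dz": 2.85, "spin": 0}])

```text
clock: 4.78
ee_pos: [0.3961, -0.2963, 0.0143]
tcp_rot: [3.107, -0.464, 0.001]
contact_force: [0.6, -0.0, -1.8]
opening: 0.0353
```

Request:
carry_out(commands=[{"dx": 0, "dy": 0, "dz": 0, "spin": 0}, {"dx": 0, "dy": 0, "dz": 0, "spin": 0}, {"dx": 0, "dy": 0, "dz": 0, "spin": 0}, {"dx": 0, "dy": 0, "dz": 0, "spin": 0}, {"dx": 0, "dy": 0, "dz": 0, "spin": 0}, {"dx": 0, "dy": 0, "dz": -0.8, "spin": 0}, {"dx": 0, "dy": 0, "dz": -2, "spin": 0}, {"dx": 0, "dy": 0, "dz": -3, "spin": 0}, {"dx": 0, "dy": 0, "dz": -3, "spin": 0}], hand=80)

```text
clock: 5.53
ee_pos: [0.3978, -0.2983, 0.1086]
tcp_rot: [3.103, -0.464, 0.009]
contact_force: [0.7, -1.0, 1.4]
opening: 0.0626
```

```bash
python3 g.py .455 .006 .1
python3 - <<'E'
from h import *
cv2.imwrite("pics/w3.png",imaging.get_image("wrist"))
E
```

```text
t 5.5333 pos [ 0.3978 -0.2983  0.1086] theta -17.02 qv 0.096 open 0.0626
[0.455, 0.006, 0.1] [ -1.15 -10.26   0.25]
```

View pics/w3.png

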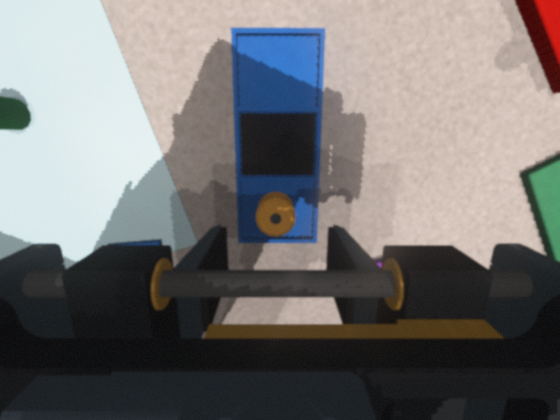

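The brass die (276,215) stands in the near bay, clear of the walls. The black die is next.

Request:
carry_out(commands=[{"dx": -0.15, "dy": -1.3, "dz": 0.1, "spin": 0}, {"dx": -0.3, "dy": -2.6, "dz": 0.2, "spin": 0}, {"dx": -0.4, "dy": -3.9, "dz": 0.2, "spin": 0}, {"dx": -0.5, "dy": -5.2, "dz": 0.2, "spin": 0}, {"dx": -0.7, "dy": -6.5, "dz": 0.2, "spin": 0}, {"dx": -0.8, "dy": -7.8, "dz": 0.2, "spin": 0}, {"dx": -1.0, "dy": -9.1, "dz": 0.2, "spin": 0}, {"dx": -1.1, "dy": -10.2, "dz": 0.2, "spin": 0}, {"dx": -1.1, "dy": -10.2, "dz": 0.2, "spin": 0}, {"dx": -1.1, "dy": -10.2, "dz": 0.2, "spin": 0}, {"dx": -1.1, "dy": -10.2, "dz": 0.2, "spin": 0}])

```text
clock: 6.5
ee_pos: [0.453, 0.0056, 0.097]
tcp_rot: [3.107, -0.464, -0.002]
contact_force: [-0.1, -0.5, 0.4]
opening: 0.0623
```

```bash
python3 g.py .455 .006 .01
```

```text
t 6.5 pos [0.453  0.0056 0.097 ] theta -16.98 qv 0.028 open 0.0623
[0.455, 0.006, 0.01] [ 0.06 -0.03  2.9 ]
```

Request:
carry_out(commands=[{"dx": 0.05, "dy": 0, "dz": 1.0, "spin": 0}, {"dx": 0.05, "dy": 0, "dz": 2.0, "spin": 0}, {"dx": 0.05, "dy": 0, "dz": 2.6, "spin": 0}, {"dx": 0.05, "dy": 0, "dz": 2.9, "spin": 0}, {"dx": 0.05, "dy": 0, "dz": 2.9, "spin": 0}, {"dx": 0.05, "dy": 0, "dz": 2.9, "spin": 0}])

```text
clock: 7.0
ee_pos: [0.4549, 0.0046, 0.0107]
tcp_rot: [3.107, -0.467, -0.001]
contact_force: [-0.4, 0.4, 1.1]
opening: 0.0629
```

Request:
carry_out(commands=[{"dx": 0, "dy": 0, "dz": 0, "spin": 0}, {"dx": 0, "dy": 0, "dz": 0, "spin": 0}, {"dx": 0, "dy": 0, "dz": 0, "spin": 0}, {"dx": 0, "dy": 0, "dz": 0, "spin": 0}, {"dx": 0, "dy": 0, "dz": 0, "spin": 0}, {"dx": 0, "dy": 0, "dz": 0, "spin": 0}, {"dx": 0, "dy": 0, "dz": 0, "spin": 0}, {"dx": 0, "dy": 0, "dz": 0, "spin": 0}, {"dx": 0, "dy": 0, "dz": -1, "spin": 0}, {"dx": 0, "dy": 0, "dz": -2, "spin": 0}, {"dx": 0, "dy": 0, "dz": -3, "spin": 0}, {"dx": 0, "dy": 0, "dz": -4, "spin": 0}], hand=255, squeeze=20)

```text
clock: 8.0
ee_pos: [0.4545, 0.0055, 0.1319]
tcp_rot: [3.107, -0.465, -0.001]
contact_force: [0.1, 0.7, -0.5]
opening: 0.0352
```

```bash
python3 g.py .514 -.3336 .1 .514 -.3336 .0145
```

```text
t 8.0 pos [0.4545 0.0055 0.1319] theta -17.01 qv 0.804 open 0.0352
[0.514, -0.3336, 0.1] [ 5.2  10.23  1.06]
[0.514, -0.3336, 0.0145] [ 5.21 10.23  3.91]
```

Request:
carry_out(commands=[{"dx": 0.6, "dy": 1.2, "dz": 0, "spin": 0}, {"dx": 1.2, "dy": 2.4, "dz": 0, "spin": 0}, {"dx": 1.8, "dy": 3.6, "dz": 0, "spin": 0}, {"dx": 2.4, "dy": 4.8, "dz": 0, "spin": 0}, {"dx": 3.0, "dy": 6.0, "dz": 0, "spin": 0}, {"dx": 3.6, "dy": 7.2, "dz": 0, "spin": 0}, {"dx": 4.2, "dy": 8.4, "dz": 0, "spin": 0}, {"dx": 4.8, "dy": 9.4, "dz": 0.5, "spin": 0}, {"dx": 5.2, "dy": 10.2, "dz": 1, "spin": 0}, {"dx": 5.2, "dy": 10.2, "dz": 1.0, "spin": 0}, {"dx": 5.2, "dy": 10.2, "dz": 1.0, "spin": 0}, {"dx": 5.2, "dy": 10.2, "dz": 1.0, "spin": 0}])

```text
clock: 9.0
ee_pos: [0.5142, -0.3323, 0.1005]
tcp_rot: [-3.107, 0.465, 0.001]
contact_force: [0.1, 0.5, -0.5]
opening: 0.0354
```

```bash
python3 g.py .514 -.3336 .0145
```

```text
t 9.0 pos [ 0.5142 -0.3323  0.1005] theta -17.03 qv 0.02 open 0.0354
[0.514, -0.3336, 0.0145] [0.01 0.04 2.87]
```

Request:
carry_out(commands=[{"dx": 0, "dy": 0, "dz": 1.0, "spin": 0}, {"dx": 0, "dy": 0, "dz": 1.9, "spin": 0}, {"dx": 0, "dy": 0, "dz": 2.5, "spin": 0}, {"dx": 0, "dy": 0, "dz": 2.8, "spin": 0}, {"dx": 0, "dy": 0, "dz": 2.85, "spin": 0}, {"dx": 0, "dy": 0, "dz": 2.85, "spin": 0}, {"dx": 0, "dy": 0, "dz": 2.85, "spin": 0}])

```text
clock: 9.58
ee_pos: [0.5152, -0.3329, 0.0164]
tcp_rot: [3.106, -0.464, 0.002]
contact_force: [0.1, 0.4, 0.2]
opening: 0.0355
```

Request:
carry_out(commands=[{"dx": 0, "dy": 0, "dz": 0, "spin": 0}, {"dx": 0, "dy": 0, "dz": 0, "spin": 0}, {"dx": 0, "dy": 0, "dz": 0, "spin": 0}, {"dx": 0, "dy": 0, "dz": 0, "spin": 0}, {"dx": 0, "dy": 0, "dz": 0, "spin": 0}, {"dx": 0, "dy": 0, "dz": -0.8, "spin": 0}, {"dx": 0, "dy": 0, "dz": -2, "spin": 0}, {"dx": 0, "dy": 0, "dz": -3.2, "spin": 0}, {"dx": 0, "dy": 0, "dz": -4, "spin": 0}, {"dx": 0, "dy": 0, "dz": -4, "spin": 0}], hand=80)

```text
clock: 10.42
ee_pos: [0.5169, -0.3345, 0.1404]
tcp_rot: [3.104, -0.465, 0.01]
contact_force: [0.7, -0.6, 0.2]
opening: 0.0626
```

```bash
python3 g.py .60 .03 .14
```

```text
t 10.4167 pos [ 0.5169 -0.3345  0.1404] theta -17.02 qv 0.069 open 0.0626
[0.6, 0.03, 0.14] [ -0.91 -12.43  -0.02]
```

Request:
carry_out(commands=[{"dx": 0, "dy": -1.35, "dz": 0, "spin": 0}, {"dx": 0, "dy": -2.7, "dz": 0, "spin": 0}, {"dx": 0, "dy": -4.05, "dz": 0, "spin": 0}, {"dx": 0, "dy": -5.4, "dz": 0, "spin": 0}, {"dx": 0.1, "dy": -6.75, "dz": 0, "spin": 0}, {"dx": 0.1, "dy": -8.1, "dz": 0, "spin": 0}, {"dx": 0.1, "dy": -9.4, "dz": 0, "spin": 0}, {"dx": 0.1, "dy": -10.7, "dz": 0, "spin": 0}, {"dx": 0.2, "dy": -12, "dz": 0, "spin": 0}, {"dx": 0.2, "dy": -13.2, "dz": 0, "spin": 0}, {"dx": 0.2, "dy": -14, "dz": 0, "spin": 0}, {"dx": 0.2, "dy": -14, "dz": 0, "spin": 0}])

```text
clock: 11.42
ee_pos: [0.6441, 0.0708, 0.1346]
tcp_rot: [-3.107, 0.46, -0.0]
contact_force: [-0.8, 0.1, -0.5]
opening: 0.0625
```

```bash
python3 g.py .657 .102 .13
python3 - <<'E'
from h import *
import pickle
pickle.dump(imaging.camera_info("wrist"),open("w4.pkl","wb"))
im=imaging.get_image("wrist");cv2.imwrite("pics/w4.png",im)
E
```

```text
t 11.4167 pos [0.6441 0.0708 0.1346] theta -16.85 qv 0.062 open 0.0625
[0.657, 0.102, 0.13] [ 0.11 -1.12  0.15]
```

View pics/w4.png

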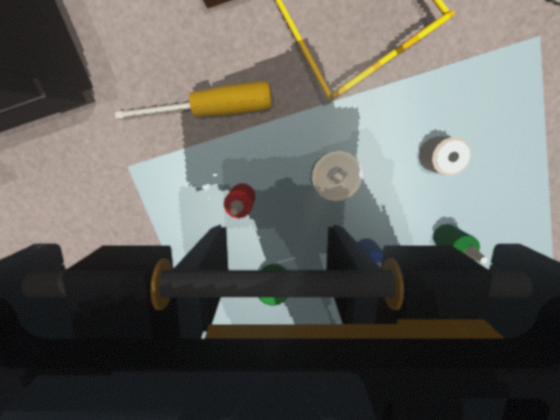

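The wrist view shows the red bottle at (240,199) with its nozzle tip at about (237,207). The white dish is at (337,176) and the white die at (452,156).

```bash
python3 - <<'E'
from h import *
import pickle
c=pickle.load(open("w4.pkl","rb")); im=cv2.imread("pics/w4.png"); hsv=cv2.cvtColor(im,cv2.COLOR_BGR2HSV)
m=((hsv[...,0]<8)|(hsv[...,0]>172))&(hsv[...,1]>110)
k=np.zeros(m.shape,bool);k[175:225,215:265]=m[175:225,215:265];ys,xs=np.nonzero(k);print(len(xs),xs.mean(),ys.mean(),xs.min(),xs.max(),ys.min(),ys.max())
print("body",plane(c,(xs.mean(),ys.mean()),.025),"tip",plane(c,(237,208),.064),"white",plane(c,(453,156),.032))
E
python3 g.py .657 .102 .011
```

```text
592 240.22972972972974 199.1266891891892 225 253 184 217
body [0.66193164 0.10393407 0.025     ] tip [0.6627475  0.10155695 0.064     ] white [ 0.64502816 -0.09931398  0.032     ]
t 11.4667 pos [0.6433 0.0689 0.1344] theta -16.86 qv 0.048 open 0.0628
[0.657, 0.102, 0.011] [ 0.12 -1.19  4.11]
```

Request:
carry_out(commands=[{"dx": 0.2, "dy": -0.9, "dz": 0, "spin": 0}, {"dx": 0.2, "dy": -1.3, "dz": 0.2, "spin": 0}, {"dx": 0.2, "dy": -1.3, "dz": 0.4, "spin": 0}, {"dx": 0.2, "dy": -1.3, "dz": 0.6, "spin": 0}, {"dx": 0.2, "dy": -1.3, "dz": 0.6, "spin": 0}])

```text
clock: 11.88
ee_pos: [0.6589, 0.1015, 0.1151]
tcp_rot: [3.106, -0.465, -0.004]
contact_force: [0.2, 0.7, -0.5]
opening: 0.0625
```

```bash
python3 g.py .661 .103 .011
```

```text
t 11.8833 pos [0.6589 0.1015 0.1151] theta -17.04 qv 0.021 open 0.0625
[0.661, 0.103, 0.011] [ 0.06 -0.07  3.47]
```

Request:
carry_out(commands=[{"dx": 0.05, "dy": -0.05, "dz": 1.0, "spin": 0}, {"dx": 0.05, "dy": -0.05, "dz": 2.0, "spin": 0}, {"dx": 0.05, "dy": -0.05, "dz": 2.8, "spin": 0}, {"dx": 0.05, "dy": -0.05, "dz": 3.3, "spin": 0}, {"dx": 0.05, "dy": -0.05, "dz": 3.45, "spin": 0}, {"dx": 0.05, "dy": -0.05, "dz": 3.45, "spin": 0}, {"dx": 0.05, "dy": -0.05, "dz": 3.45, "spin": 0}])

```text
clock: 12.47
ee_pos: [0.6628, 0.1033, 0.0146]
tcp_rot: [-3.107, 0.465, -0.001]
contact_force: [0.4, 0.1, 0.2]
opening: 0.0627
```

Request:
carry_out(commands=[{"dx": 0, "dy": 0, "dz": 0, "spin": 0}, {"dx": 0, "dy": 0, "dz": 0, "spin": 0}, {"dx": 0, "dy": 0, "dz": 0, "spin": 0}, {"dx": 0, "dy": 0, "dz": 0, "spin": 0}, {"dx": 0, "dy": 0, "dz": 0, "spin": 0}, {"dx": 0, "dy": 0, "dz": 0, "spin": 0}, {"dx": 0, "dy": 0, "dz": 0, "spin": 0}, {"dx": 0, "dy": 0, "dz": 0, "spin": 0}, {"dx": 0, "dy": 0, "dz": 0, "spin": 0}, {"dx": 0, "dy": 0, "dz": 0, "spin": 0}], hand=255, squeeze=15)

```text
clock: 13.3
ee_pos: [0.6624, 0.1035, 0.0139]
tcp_rot: [-3.107, 0.465, -0.0]
contact_force: [-1.4, 0.2, 5.8]
opening: 0.0276
```

```bash
python3 g.py .4552 -.3155 .15
```

```text
t 13.3 pos [0.6624 0.1035 0.0139] theta -17.02 qv 0.002 open 0.0276
[0.4552, -0.3155, 0.15] [-2.52 15.38 -4.54]
```

Request:
carry_out(commands=[{"dx": 0, "dy": 0, "dz": -1.2, "spin": 0}, {"dx": 0, "dy": 0, "dz": -2.4, "spin": 0}, {"dx": 0, "dy": 0, "dz": -3.6, "spin": 0}, {"dx": -0.2, "dy": 1.0, "dz": -4.5, "spin": 0}, {"dx": -0.4, "dy": 2.2, "dz": -4.6, "spin": 0}, {"dx": -0.6, "dy": 3.4, "dz": -4.6, "spin": 0}, {"dx": -0.8, "dy": 4.6, "dz": -4.6, "spin": 0}, {"dx": -1.0, "dy": 5.8, "dz": -4.6, "spin": 0}, {"dx": -1.2, "dy": 7.0, "dz": -4.6, "spin": 0}, {"dx": -1.4, "dy": 8.2, "dz": -4.6, "spin": 0}, {"dx": -1.6, "dy": 9.4, "dz": -4.6, "spin": 0}, {"dx": -1.8, "dy": 10.6, "dz": -4.6, "spin": 0}])

```text
clock: 14.3
ee_pos: [0.5164, -0.1861, 0.1516]
tcp_rot: [3.107, -0.465, 0.0]
contact_force: [0.8, -0.2, -0.7]
opening: 0.0274
```

```bash
python3 g.py .4552 -.3155 .115
```

```text
t 14.3 pos [ 0.5164 -0.1861  0.1516] theta -17.01 qv 0.792 open 0.0274
[0.4552, -0.3155, 0.115] [-0.69  4.72  1.22]
```

Request:
carry_out(commands=[{"dx": -0.2, "dy": 1.2, "dz": 0, "spin": 0}, {"dx": -0.4, "dy": 2.4, "dz": 0, "spin": 0}, {"dx": -0.6, "dy": 3.6, "dz": 0, "spin": 0}, {"dx": -0.7, "dy": 4.5, "dz": 0.6, "spin": 0}, {"dx": -0.7, "dy": 4.75, "dz": 1.2, "spin": 0}, {"dx": -0.7, "dy": 4.75, "dz": 1.2, "spin": 0}, {"dx": -0.7, "dy": 4.75, "dz": 1.2, "spin": 0}, {"dx": -0.7, "dy": 4.75, "dz": 1.2, "spin": 0}])

```text
clock: 14.97
ee_pos: [0.4561, -0.3144, 0.1161]
tcp_rot: [-3.107, 0.464, -0.0]
contact_force: [-0.7, 1.0, 0.1]
opening: 0.0274
```

```bash
python3 g.py .4552 -.3155 .0175
python3 - <<'E'
from h import *
cv2.imwrite("pics/w5.png",imaging.get_image("wrist"))
E
```

```text
t 14.9667 pos [ 0.4561 -0.3144  0.1161] theta -17.0 qv 0.012 open 0.0274
[0.4552, -0.3155, 0.0175] [-0.02  0.04  3.29]
```

View pics/w5.png

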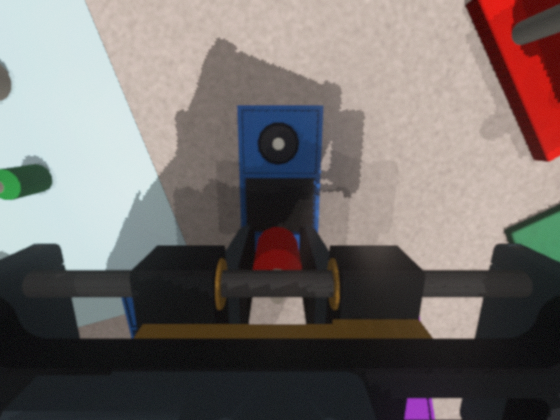

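The black die (278,143) stands in the far bay, and the red bottle is held upright over the middle. I lower it gently.

Request:
carry_out(commands=[{"dx": 0, "dy": 0, "dz": 1.0, "spin": 0}, {"dx": 0, "dy": 0, "dz": 2.0, "spin": 0}, {"dx": 0, "dy": 0, "dz": 2.7, "spin": 0}, {"dx": 0, "dy": 0, "dz": 3.1, "spin": 0}, {"dx": 0, "dy": 0, "dz": 3.25, "spin": 0}, {"dx": 0, "dy": 0, "dz": 3.3, "spin": 0}, {"dx": 0, "dy": 0, "dz": 3.3, "spin": 0}, {"dx": 0, "dy": 0, "dz": 3.3, "spin": 0}])

```text
clock: 15.68
ee_pos: [0.4566, -0.3153, 0.0179]
tcp_rot: [3.106, -0.464, 0.003]
contact_force: [0.2, -0.0, -0.3]
opening: 0.0274
```

```bash
python3 g.py .4552 -.3155 .017; python3 -c "
from h import *; print(get_obs()['contact_force'])"
```

```text
t 15.6833 pos [ 0.4566 -0.3153  0.0179] theta -17.01 qv 0.004 open 0.0274
[0.4552, -0.3155, 0.017] [-0.04  0.02  0.03]
[ 0.16704555 -0.01199758 -0.30092253]
```

Request:
carry_out(commands=[{"dx": 0, "dy": 0, "dz": 0, "spin": 0}, {"dx": 0, "dy": 0, "dz": 0, "spin": 0}, {"dx": 0, "dy": 0, "dz": 0, "spin": 0}, {"dx": 0, "dy": 0, "dz": 0, "spin": 0}, {"dx": 0, "dy": 0, "dz": 0, "spin": 0}, {"dx": 0, "dy": 0, "dz": 0, "spin": 0}, {"dx": 0, "dy": 0, "dz": -0.8, "spin": 0}, {"dx": 0, "dy": 0, "dz": -2, "spin": 0}, {"dx": 0, "dy": 0, "dz": -3.2, "spin": 0}, {"dx": 0, "dy": 0, "dz": -4, "spin": 0}, {"dx": 0, "dy": 0, "dz": -4, "spin": 0}], hand=80)

```text
clock: 16.6
ee_pos: [0.4579, -0.3165, 0.1416]
tcp_rot: [3.104, -0.464, 0.01]
contact_force: [1.1, -0.2, 0.3]
opening: 0.0624
```

```bash
python3 g.py .5507 -.096 .13
python3 - <<'E'
from h import *
cv2.imwrite("pics/w6.png",imaging.get_image("wrist"))
E
```

```text
t 16.6 pos [ 0.4579 -0.3165  0.1416] theta -17.02 qv 0.076 open 0.0624
[0.5507, -0.096, 0.13] [ 0.8  -7.93  0.37]
```

View pics/w6.png

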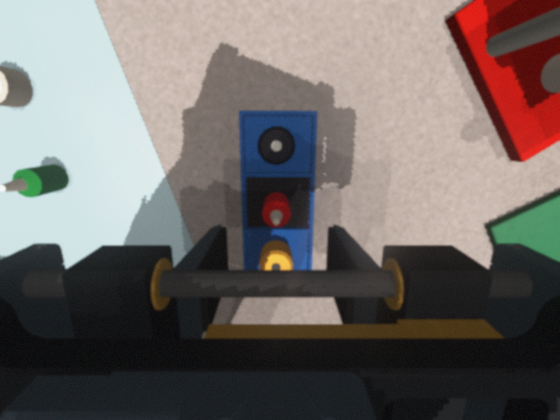

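The blue kit is done: black die (277,145), red bottle upright (277,210) and brass die (276,258), one per bay. On to the green bottle, turning the tool to match the yellow tray on the way.

Request:
carry_out(commands=[{"dx": 0.1, "dy": -1.2, "dz": 0, "spin": -1}, {"dx": 0.2, "dy": -2.4, "dz": 0, "spin": -2}, {"dx": 0.4, "dy": -3.6, "dz": 0, "spin": -3}, {"dx": 0.5, "dy": -4.8, "dz": 0, "spin": -4}, {"dx": 0.6, "dy": -6, "dz": 0, "spin": -4.9}, {"dx": 0.7, "dy": -7.2, "dz": 0, "spin": -4.9}, {"dx": 0.8, "dy": -7.9, "dz": 0, "spin": -4.9}, {"dx": 0.8, "dy": -7.9, "dz": 0, "spin": -4.9}, {"dx": 0.8, "dy": -7.9, "dz": 0, "spin": -4.9}])

```text
clock: 17.4
ee_pos: [0.5477, -0.0942, 0.1353]
tcp_rot: [-3.134, -0.208, 0.003]
contact_force: [1.0, -1.1, -0.4]
opening: 0.0628
```

```bash
python3 g.py .5507 -.096 .011
python3 - <<'E'
from h import *
c=imaging.camera_info("wrist"); im=imaging.get_image("wrist");cv2.imwrite("pics/w7.png",im); hsv=cv2.cvtColor(im,cv2.COLOR_BGR2HSV)
m=cv2.inRange(hsv,(45,100,25),(85,255,255))
n,l,s,ce=cv2.connectedComponentsWithStats(m)
for i in range(1,n):
    if s[i,4]>80: print(s[i],ce[i].round(1),plane(c,ce[i],.025).round(4))
E
```

```text
t 17.4 pos [ 0.5477 -0.0942  0.1353] theta 7.6 qv 0.035 open 0.0628
[0.5507, -0.096, 0.011] [0.1  0.07 4.14]
[  56  153   40   36 1023] [ 75.8 170.1] [0.5578 0.1037 0.025 ]
[266 185  28  34 546] [279.5 199.9] [ 0.5545 -0.0953  0.025 ]
```

The numbers agree to within 4 mm, so I can descend. Fingers close to 28 mm.

Request:
carry_out(commands=[{"dx": 0.15, "dy": 0.05, "dz": 0.8, "spin": 0}, {"dx": 0.15, "dy": 0.05, "dz": 1.8, "spin": 0}, {"dx": 0.15, "dy": 0.05, "dz": 2.8, "spin": 0}, {"dx": 0.15, "dy": 0.05, "dz": 3.6, "spin": 0}, {"dx": 0.15, "dy": 0.05, "dz": 4.0, "spin": 0}, {"dx": 0.15, "dy": 0.05, "dz": 4.1, "spin": 0}, {"dx": 0.15, "dy": 0.05, "dz": 4.1, "spin": 0}, {"dx": 0.15, "dy": 0.05, "dz": 4.1, "spin": 0}])

```text
clock: 18.12
ee_pos: [0.5533, -0.0967, 0.0146]
tcp_rot: [3.135, 0.204, 0.002]
contact_force: [-0.2, -0.9, -0.4]
opening: 0.0625
```

Request:
carry_out(commands=[{"dx": 0, "dy": 0, "dz": 0, "spin": 0}, {"dx": 0, "dy": 0, "dz": 0, "spin": 0}, {"dx": 0, "dy": 0, "dz": 0, "spin": 0}, {"dx": 0, "dy": 0, "dz": 0, "spin": 0}, {"dx": 0, "dy": 0, "dz": 0, "spin": 0}, {"dx": 0, "dy": 0, "dz": 0, "spin": 0}, {"dx": 0, "dy": 0, "dz": 0, "spin": 0}, {"dx": 0, "dy": 0, "dz": 0, "spin": 0}, {"dx": 0, "dy": 0, "dz": 0, "spin": 0}, {"dx": 0, "dy": 0, "dz": 0, "spin": 0}], hand=255, squeeze=15)

```text
clock: 18.95
ee_pos: [0.5529, -0.0962, 0.0138]
tcp_rot: [-3.135, -0.205, -0.0]
contact_force: [-0.6, 0.6, 6.9]
opening: 0.0276
```

```bash
python3 g.py .466 .276 .16
```

```text
t 18.95 pos [ 0.5529 -0.0962  0.0138] theta 7.48 qv 0.002 open 0.0276
[0.466, 0.276, 0.16] [ -1.26 -12.68  -4.87]
```

Request:
carry_out(commands=[{"dx": 0, "dy": 0, "dz": -1.2, "spin": 0}, {"dx": 0, "dy": 0, "dz": -2.4, "spin": 0}, {"dx": 0, "dy": 0, "dz": -3.6, "spin": 0}, {"dx": -0.1, "dy": -0.8, "dz": -4.6, "spin": 0}, {"dx": -0.2, "dy": -2.0, "dz": -4.8, "spin": 0}, {"dx": -0.3, "dy": -3.2, "dz": -4.8, "spin": 0}, {"dx": -0.4, "dy": -4.4, "dz": -4.8, "spin": 0}, {"dx": -0.5, "dy": -5.6, "dz": -4.8, "spin": 0}, {"dx": -0.7, "dy": -6.8, "dz": -4.8, "spin": 0}, {"dx": -0.8, "dy": -8, "dz": -4.8, "spin": 0}, {"dx": -0.9, "dy": -9.2, "dz": -4.8, "spin": 0}, {"dx": -1.0, "dy": -10, "dz": -4.8, "spin": 0}])

```text
clock: 19.95
ee_pos: [0.4831, 0.1998, 0.1576]
tcp_rot: [-3.135, -0.206, -0.0]
contact_force: [0.8, -0.3, -0.2]
opening: 0.0275
```

Request:
carry_out(commands=[{"dx": -0.1, "dy": -1, "dz": 0, "spin": 0}, {"dx": -0.2, "dy": -2, "dz": 0, "spin": 0}, {"dx": -0.25, "dy": -2.7, "dz": 0, "spin": 0}, {"dx": -0.25, "dy": -2.7, "dz": 0.6, "spin": 0}, {"dx": -0.25, "dy": -2.7, "dz": 0.6, "spin": 0}, {"dx": -0.25, "dy": -2.7, "dz": 0.6, "spin": 0}])

```text
clock: 20.45
ee_pos: [0.4652, 0.2763, 0.1389]
tcp_rot: [3.134, 0.206, -0.003]
contact_force: [-0.6, 0.3, -1.3]
opening: 0.0276
```

```bash
python3 g.py .466 .276 .0175
python3 - <<'E'
from h import *
import pickle
pickle.dump(imaging.camera_info("wrist"),open("w8.pkl","wb"))
cv2.imwrite("pics/w8.png",imaging.get_image("wrist"))
E
```

```text
t 20.45 pos [0.4652 0.2763 0.1389] theta 7.5 qv 0.019 open 0.0276
[0.466, 0.276, 0.0175] [0.03 0.01 4.05]
```

View pics/w8.png

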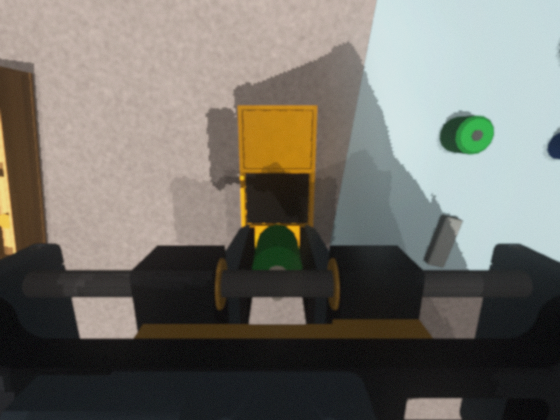

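The yellow tray is in line with the tool: far end at (237..317,106), black lining (247,172)-(311,224), held bottle above it. A quick check of the lining centre comes next.

Run:
```python
from h import *
import pickle
c=pickle.load(open("w8.pkl","rb"))
print(np.mean([plane(c,p,.004) for p in [(246,172),(312,172),(246,224),(310,224)]],0))
print([plane(c,p,.009).round(4) for p in [(237,106),(317,106)]])
```

```text
[0.46730266 0.27531696 0.004     ]
[array([0.5552, 0.3279, 0.009 ]), array([0.5654, 0.2505, 0.009 ])]
```

Request:
carry_out(commands=[{"dx": 0, "dy": 0, "dz": 1.0, "spin": 0}, {"dx": 0, "dy": 0, "dz": 1.6, "spin": 0}, {"dx": 0, "dy": 0, "dz": 1.6, "spin": 0}])

```text
clock: 20.75
ee_pos: [0.4647, 0.2752, 0.0894]
tcp_rot: [3.133, 0.203, -0.006]
contact_force: [-0.7, 0.7, -0.8]
opening: 0.0272
```

Request:
carry_out(commands=[{"dx": 0.05, "dy": 0, "dz": 0.8, "spin": 0}, {"dx": 0.05, "dy": 0, "dz": 1.5, "spin": 0}, {"dx": 0.05, "dy": 0, "dz": 2.0, "spin": 0}, {"dx": 0.05, "dy": 0, "dz": 2.3, "spin": 0}, {"dx": 0.05, "dy": 0, "dz": 2.4, "spin": 0}, {"dx": 0.05, "dy": 0, "dz": 2.4, "spin": 0}, {"dx": 0.05, "dy": 0, "dz": 2.4, "spin": 0}])

```text
clock: 21.33
ee_pos: [0.4681, 0.2771, 0.0207]
tcp_rot: [-3.134, -0.204, -0.002]
contact_force: [0.4, 0.4, -0.4]
opening: 0.0271
```

```bash
python3 g.py .467 .2755 .017
```

```text
t 21.3333 pos [0.4681 0.2771 0.0207] theta 7.47 qv 0.005 open 0.0271
[0.467, 0.2755, 0.017] [-0.04  0.05  0.12]
```

Request:
carry_out(commands=[{"dx": 0, "dy": 0, "dz": 0.1, "spin": 0}, {"dx": 0, "dy": 0, "dz": 0.1, "spin": 0}, {"dx": 0, "dy": 0, "dz": 0.1, "spin": 0}])

```text
clock: 21.58
ee_pos: [0.4676, 0.277, 0.017]
tcp_rot: [-3.135, -0.205, -0.001]
contact_force: [0.5, 0.3, -0.5]
opening: 0.0274
```

Request:
carry_out(commands=[{"dx": 0, "dy": 0, "dz": 0, "spin": 0}, {"dx": 0, "dy": 0, "dz": 0, "spin": 0}, {"dx": 0, "dy": 0, "dz": 0, "spin": 0}, {"dx": 0, "dy": 0, "dz": 0, "spin": 0}, {"dx": 0, "dy": 0, "dz": 0, "spin": 0}, {"dx": 0, "dy": 0, "dz": 0, "spin": 0}, {"dx": 0, "dy": 0, "dz": -0.8, "spin": 0}, {"dx": 0, "dy": 0, "dz": -2, "spin": 0}, {"dx": 0, "dy": 0, "dz": -3.2, "spin": 0}, {"dx": 0, "dy": 0, "dz": -4, "spin": 0}, {"dx": 0, "dy": 0, "dz": -4, "spin": 0}], hand=80)

```text
clock: 22.5
ee_pos: [0.4698, 0.2782, 0.1415]
tcp_rot: [-3.132, -0.205, -0.01]
contact_force: [0.1, 1.4, 0.6]
opening: 0.0627
```

```bash
python3 g.py .6445 -.1 .14
```

```text
t 22.5 pos [0.4698 0.2782 0.1415] theta 7.48 qv 0.077 open 0.0627
[0.6445, -0.1, 0.14] [ 4.13 13.26  0.04]
```

Request:
carry_out(commands=[{"dx": 0.4, "dy": 1.2, "dz": 0, "spin": 0}, {"dx": 0.8, "dy": 2.4, "dz": 0, "spin": 0}, {"dx": 1.2, "dy": 3.6, "dz": 0, "spin": 0}, {"dx": 1.6, "dy": 4.8, "dz": 0, "spin": 0}, {"dx": 2.0, "dy": 6.0, "dz": 0, "spin": 0}, {"dx": 2.4, "dy": 7.2, "dz": 0, "spin": 0}, {"dx": 2.8, "dy": 8.4, "dz": 0, "spin": 0}, {"dx": 3.2, "dy": 9.6, "dz": 0, "spin": 0}, {"dx": 3.6, "dy": 10.8, "dz": 0, "spin": 0}, {"dx": 4.0, "dy": 12.0, "dz": 0, "spin": 0}, {"dx": 4.15, "dy": 13.2, "dz": 0, "spin": 0}, {"dx": 4.15, "dy": 13.2, "dz": 0, "spin": 0}])

```text
clock: 23.5
ee_pos: [0.6439, -0.1046, 0.1361]
tcp_rot: [3.134, 0.2, 0.001]
contact_force: [-0.2, 0.0, -1.0]
opening: 0.0627
```

Request:
carry_out(commands=[{"dx": 0, "dy": 0, "dz": 0.6, "spin": 0}, {"dx": 0, "dy": 0, "dz": 0.6, "spin": 0}, {"dx": 0, "dy": 0, "dz": 0.6, "spin": 0}])

```text
clock: 23.75
ee_pos: [0.6414, -0.0992, 0.1174]
tcp_rot: [-3.134, -0.205, 0.004]
contact_force: [0.4, 1.0, 0.3]
opening: 0.0629
```

```bash
python3 g.py .6445 -.1 .010
```

```text
t 23.75 pos [ 0.6414 -0.0992  0.1174] theta 7.48 qv 0.023 open 0.0629
[0.6445, -0.1, 0.01] [0.11 0.04 3.58]
```

Request:
carry_out(commands=[{"dx": 0.05, "dy": 0, "dz": 0.9, "spin": 0}, {"dx": 0.05, "dy": 0, "dz": 1.9, "spin": 0}, {"dx": 0.05, "dy": 0, "dz": 2.8, "spin": 0}, {"dx": 0.05, "dy": 0, "dz": 3.4, "spin": 0}, {"dx": 0.05, "dy": 0, "dz": 3.6, "spin": 0}, {"dx": 0.05, "dy": 0, "dz": 3.6, "spin": 0}, {"dx": 0.05, "dy": 0, "dz": 3.6, "spin": 0}])

```text
clock: 24.33
ee_pos: [0.6445, -0.0991, 0.0116]
tcp_rot: [3.135, 0.206, 0.001]
contact_force: [-0.5, -0.1, 0.5]
opening: 0.0622
```

Request:
carry_out(commands=[{"dx": 0, "dy": 0, "dz": 0, "spin": 0}, {"dx": 0, "dy": 0, "dz": 0, "spin": 0}, {"dx": 0, "dy": 0, "dz": 0, "spin": 0}, {"dx": 0, "dy": 0, "dz": 0, "spin": 0}, {"dx": 0, "dy": 0, "dz": 0, "spin": 0}, {"dx": 0, "dy": 0, "dz": 0, "spin": 0}, {"dx": 0, "dy": 0, "dz": 0, "spin": 0}, {"dx": 0, "dy": 0, "dz": 0, "spin": 0}, {"dx": 0, "dy": 0, "dz": 0, "spin": 0}, {"dx": 0, "dy": 0, "dz": 0, "spin": 0}], hand=255, squeeze=20)

```text
clock: 25.17
ee_pos: [0.6442, -0.0994, 0.0112]
tcp_rot: [3.135, 0.205, 0.001]
contact_force: [-2.1, 0.0, 7.5]
opening: 0.0355
```

```bash
python3 g.py .5285 .2835 .15
```

```text
t 25.1667 pos [ 0.6442 -0.0994  0.0112] theta 7.48 qv 0.002 open 0.0355
[0.5285, 0.2835, 0.15] [ -2.16 -13.16  -4.63]
```

Request:
carry_out(commands=[{"dx": 0, "dy": 0, "dz": -1.2, "spin": 0}, {"dx": 0, "dy": 0, "dz": -2.4, "spin": 0}, {"dx": 0, "dy": 0, "dz": -3.6, "spin": 0}, {"dx": -0.1, "dy": -0.8, "dz": -4.6, "spin": 0}, {"dx": -0.3, "dy": -2.0, "dz": -4.6, "spin": 0}, {"dx": -0.5, "dy": -3.2, "dz": -4.6, "spin": 0}, {"dx": -0.7, "dy": -4.4, "dz": -4.6, "spin": 0}, {"dx": -0.9, "dy": -5.6, "dz": -4.6, "spin": 0}, {"dx": -1.1, "dy": -6.8, "dz": -4.6, "spin": 0}, {"dx": -1.3, "dy": -8, "dz": -4.6, "spin": 0}, {"dx": -1.5, "dy": -9.2, "dz": -4.6, "spin": 0}, {"dx": -1.7, "dy": -10.2, "dz": -4.6, "spin": 0}])

```text
clock: 26.17
ee_pos: [0.5526, 0.1994, 0.1487]
tcp_rot: [-3.135, -0.206, -0.0]
contact_force: [0.4, -0.1, -0.6]
opening: 0.0353
```

Request:
carry_out(commands=[{"dx": -0.2, "dy": -1, "dz": 0, "spin": 0}, {"dx": -0.3, "dy": -2, "dz": 0, "spin": 0}, {"dx": -0.45, "dy": -2.95, "dz": 0, "spin": 0}, {"dx": -0.45, "dy": -2.95, "dz": 0.8, "spin": 0}, {"dx": -0.45, "dy": -2.95, "dz": 1.5, "spin": 0}, {"dx": -0.45, "dy": -2.95, "dz": 1.5, "spin": 0}, {"dx": -0.45, "dy": -2.95, "dz": 1.5, "spin": 0}])

```text
clock: 26.75
ee_pos: [0.5279, 0.2831, 0.103]
tcp_rot: [3.134, 0.205, -0.003]
contact_force: [0.1, -0.4, 0.4]
opening: 0.0353
```

```bash
python3 g.py .5285 .2835 .015
```

```text
t 26.75 pos [0.5279 0.2831 0.103 ] theta 7.48 qv 0.031 open 0.0353
[0.5285, 0.2835, 0.015] [ 0.03 -0.01  2.93]
```

Request:
carry_out(commands=[{"dx": 0, "dy": 0, "dz": 0.9, "spin": 0}, {"dx": 0, "dy": 0, "dz": 1.8, "spin": 0}, {"dx": 0, "dy": 0, "dz": 2.5, "spin": 0}, {"dx": 0, "dy": 0, "dz": 2.8, "spin": 0}, {"dx": 0, "dy": 0, "dz": 2.9, "spin": 0}, {"dx": 0, "dy": 0, "dz": 2.95, "spin": 0}, {"dx": 0, "dy": 0, "dz": 2.95, "spin": 0}, {"dx": 0, "dy": 0, "dz": 2.95, "spin": 0}])

```text
clock: 27.42
ee_pos: [0.5295, 0.2838, 0.0165]
tcp_rot: [-3.134, -0.205, -0.003]
contact_force: [0.3, 1.1, 0.5]
opening: 0.0351
```

Request:
carry_out(commands=[{"dx": 0, "dy": 0, "dz": 0, "spin": 0}, {"dx": 0, "dy": 0, "dz": 0, "spin": 0}, {"dx": 0, "dy": 0, "dz": 0, "spin": 0}, {"dx": 0, "dy": 0, "dz": 0, "spin": 0}, {"dx": 0, "dy": 0, "dz": 0, "spin": 0}, {"dx": 0, "dy": 0, "dz": 0, "spin": 0}, {"dx": 0, "dy": 0, "dz": -0.8, "spin": 0}, {"dx": 0, "dy": 0, "dz": -2, "spin": 0}, {"dx": 0, "dy": 0, "dz": -3.2, "spin": 0}, {"dx": 0, "dy": 0, "dz": -4.4, "spin": 0}, {"dx": 0, "dy": 0, "dz": -5, "spin": 0}, {"dx": 0, "dy": 0, "dz": -5, "spin": 0}], hand=80)

```text
clock: 28.42
ee_pos: [0.5307, 0.2845, 0.1698]
tcp_rot: [-3.132, -0.205, -0.01]
contact_force: [0.0, 0.9, 0.2]
opening: 0.063
```

```bash
python3 g.py
python3 - <<'E'
from h import *
a=imaging.get_image("wrist"); b=imaging.get_image("side")
cv2.imwrite("pics/f1.png",np.hstack([cv2.resize(a[40:320,150:420],(386,400)),cv2.resize(b[110:380,130:410],(414,400),interpolation=cv2.INTER_CUBIC)]))
E
```

```text
t 28.4167 pos [0.5307 0.2845 0.1698] theta 7.48 qv 0.059 open 0.063
```

View pics/f1.png

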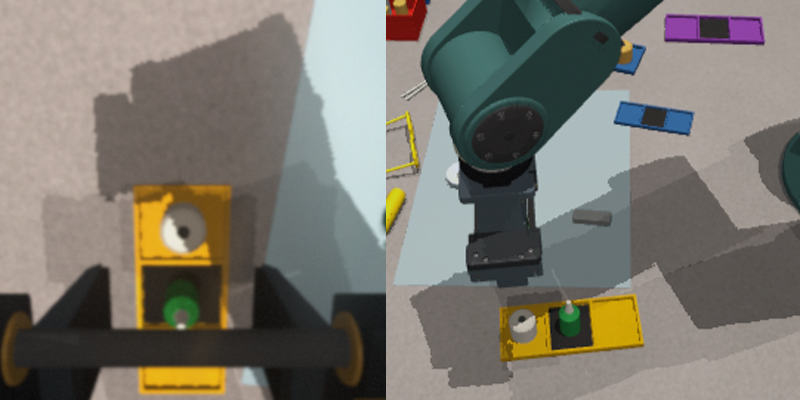

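The yellow kit stands: white die in the far bay, green bottle upright on the lining, both seen in the two views. A top view will check everything else.

Run:
```python
from h import *
im=imaging.get_image("top"); cv2.imwrite("pics/f2.png",cv2.resize(im[60:290,100:450],(790,519),interpolation=cv2.INTER_CUBIC))
```

```text
(no output)
```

View pics/f2.png

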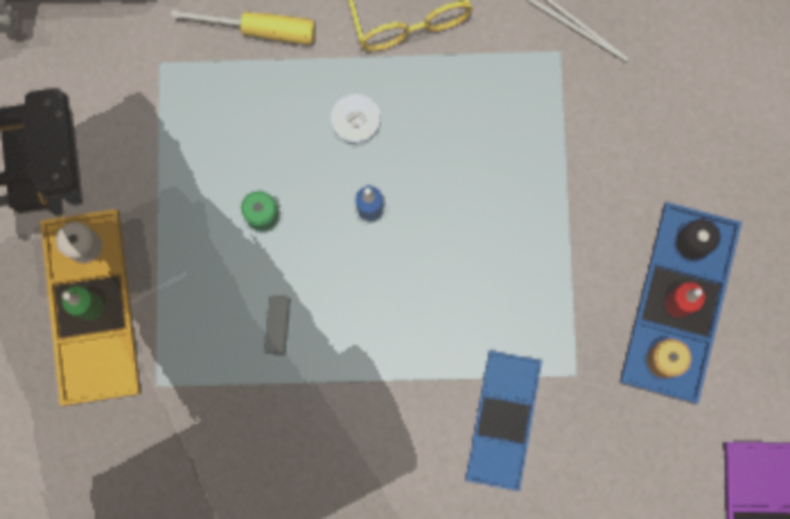

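The top view shows all five pieces upright in their bays: black (697,239), red (688,297), brass (671,357), white (76,239), green bottle (77,300). The blue bottle (369,202) and green die (260,210) stand where they were, and the gripper is clear. I hand in.

```bash
python3 -c "
from station import arm; print(arm.job_done())"
```

```text
the job is handed in; nothing more can be done
None
```

Both kits are made up and the job is handed in, at about 28.5 s on the robot's clock.
- **Blue tray (the larger one):** the brass die is in the near bay, the red bottle is on the black lining, and the black die is in the far bay.
- **Yellow tray:** the green bottle is on the black lining and the white die is in the far bay.

**Last checks:** The final top view shows all five pieces upright inside their bays. The blue bottle and green die are standing where they were, and the gripper is clear of everything. The side and wrist views agree for the yellow tray.

**What disagreed or failed:**
- Position estimates from different views differed by 2–6 mm, and by about 15 mm for the red bottle in the first wrist picture. A closer look settled the red bottle before I gripped it.
- Two early move calls were refused because their rows left out "spin". Nothing moved, and I re-sent the move in full.
- I released the pieces about 0–3 mm above the tray floor.

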